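Put the loose jars and vials back on their ledges and log both ledges

ROBOT

A 6-joint arm with a two-finger parallel gripper is mounted at the origin on the work surface. World frame = base frame: x ahead of the robot, y to its left, z up, the work surface at z = 0. Lengths are in m, angles in degrees, forces in N, time in s.
With the tool pointing down it reaches from about 0.35 to 0.875 m from the base axis. Payload 4.2 kg.
Tool frame: the origin (TCP) lies between the finger pads; the fingertips stand 25 mm ahead of it and the grasp point (between the pads) lies 6 mm ahead of it (r.tips_ahead is the distance from the TCP to the fingertips, in m); z points along the fingers, y is the direction in which the jaws open and shut (so a half turn about z gives the same grasp; the last joint's range is limited). The gripper opens to 87 mm and grips with 3 to 60 N. Pads are 19 mm wide; open, the fingers measure 117 mm over their backs; the gripper's body (75 mm by 190 mm) begins 51 mm behind the grasp point.
Start: joints at [84.66, 22.042, 0.453, 0, -68.411, -14.817], TCP at [0.215, 0.587, 0.248] pointing down, gripper open.
Joint ranges: [-179.83, 179.83], [-69.29, 118.12], [-61.27, 80.66], [-181.25, 117.63], [-171.15, -9.14], [-177.46, 177.46]. Speed limits (degrees/s): [159.86, 159.86, 180, 180, 180, 180].

INTERFACE

Orientations are given as a 3x3 rotation matrix whose columns are the frame's x, y, z axes.
In Python, from station import r, vision, finish_job gives the robot as it stands.
- The arm moves only by the shell command python3 -m jog 'ROWS'. ROWS is a JSON object of lists of equal length, an entry for each row: "rot": the turn, a rotation vector about the world's x, y, z in degrees, a list of three; "delta_pos": the shift along the world's x, y, z in mm, a list of three; "grip": the opening in per cent of the stroke, from 0 (shut) to 100 (fully open). A call has 1 to 10 rows; each row shifts and turns the commanded pose from where the row before left it; what a row does not reach is not made up. A row lasts 1/12 s, in which the tool goes at most 41.7 mm and 7.16 degrees, less where a joint would pass 70% of its speed; a pose out of reach is approached as far as the arm can. A call with a gripper value outside its range is refused whole. The fingers move at their own pace and stop on an object; the grip force is fixed at half the most. Time passes only in rows, so rows that do not move let the fingers close. It gives the time, the measured TCP pose, the force and the opening at its end, in the units of the state.
- r.sense(): the state, without advancing time (a new reading comes with each control period).
- vision.capture(name): name is "scene" or "top" or "wrist"; returns a dict with "frame" (480x640x3 uint8, red, green, blue), "K" (3x3 intrinsics, pixels), "k1" (the pictures are not rectified: a ray, as slopes to the right and down, at radius r is drawn at 1 + k1 r^2 times it, then the intrinsics apply), "xyz" and "orientation" of the camera in the world. Camera axes: x right, y up, looking along -z (the intrinsics and any distortion apply to the point x, -y, -z); pixel columns grow to the right and rows downward; lengths in m; the calibration is good to about 2 mm. A picture is of the moment at which its call begins. There is no depth.
- finish_job(): hands the job in, once; it reports no verdict.
The state is a dict: "time_s": time; "joints": joint angles; "joint_velocities": joint speeds; "effort": joint torques, N m; "tcp_pos": TCP position; "ee_rot": TCP orientation; "wrist_force": force on the tool from outside, world axes, zero at the start; "moment": the same for the moment, N m; "gripper_width": opening from 0.0 (shut) to 1.0 (fully open).
Only numpy, scipy, OpenCV 4.12 (cv2) and the standard library are available. Lean on these libraries where they do the work, as an engineer would, in place of code of your own. Each camera call takes 0.05 s, during which the arm holds its last target. There are 200 camera calls.

TASK

Stand every loose jam jar and brown vial left out on the bench upright on the raised ledge where one of its own kind already stands, leaving the stored ones there and the other things alone. Then take the scanner wand and, holding it steady for two seconds each time with its nose a few centimetres from the middle of the barcode label and pointing straight at it from the robot's side, log first the jar ledge and then the vial ledge. Finally lay the wand back lengthwise in the middle of its rubber mat.

Things in the scene. Friction and masses are not known exactly. Their poses are not given: they have to be found in the camera images.
- jar_1: Loose clear glass jam jar with a twist cap: body 55 mm across, cap 58 mm across and 14 mm high, 80 mm tall overall, about 160 g; origin at the centre of its underside, z up through the cap; stands on the bench, may be absent
- jar_2: Loose clear glass jam jar with a twist cap: body 55 mm across, cap 58 mm across and 14 mm high, 80 mm tall overall, about 160 g; origin at the centre of its underside, z up through the cap; stands on the bench, may be absent
- vial_1: Loose brown glass vial with a black screw cap: body 38 mm across, cap 41 mm across and 18 mm high, 90 mm tall overall, about 80 g; origin at the centre of its underside, z up through the cap; stands on the bench, may be absent
- vial_2: Loose brown glass vial with a black screw cap: body 38 mm across, cap 41 mm across and 18 mm high, 90 mm tall overall, about 80 g; origin at the centre of its underside, z up through the cap; stands on the bench, may be absent
- jar_stored: Already stored clear glass jam jar with a twist cap: body 55 mm across, cap 58 mm across and 14 mm high, 80 mm tall overall, about 160 g; origin at the centre of its underside, z up through the cap; stands on one of the ledges and shows that this is the jar ledge
- vial_stored: Already stored brown glass vial with a black screw cap: body 38 mm across, cap 41 mm across and 18 mm high, 90 mm tall overall, about 80 g; origin at the centre of its underside, z up through the cap; stands on one of the ledges and shows that this is the vial ledge
- ledge_a: The ledge to the robot's left: fixed raised timber ledge; top 60 mm above the bench, 46 mm deep (x axis, away from the robot), 270 mm long (y axis); origin on the bench under its centre. Holds a jar or a vial at the start. Things stand over its middle line; 73 mm apart they do not touch, and all fit with centres within 110 mm of its middle. A label holder juts out to 52 mm on the robot's side
- ledge_b: The ledge to the robot's right: fixed raised timber ledge; top 60 mm above the bench, 46 mm deep (x axis, away from the robot), 270 mm long (y axis); origin on the bench under its centre. Holds a jar or a vial at the start. Things stand over its middle line; 73 mm apart they do not touch, and all fit with centres within 110 mm of its middle. A label holder juts out to 52 mm on the robot's side
- ledge_a_label (a point): On the left ledge: centre of the barcode label, 52 x 36 mm, on the robot's side of the ledge, half way along it, 35 mm above the bench and 37 mm in front of the ledge's middle line; it faces the robot and upward at 45 degrees and can be read with the wand level; axes as the ledge's
- ledge_b_label (a point): On the right ledge: centre of the barcode label, 52 x 36 mm, on the robot's side of the ledge, half way along it, 35 mm above the bench and 37 mm in front of the ledge's middle line; it faces the robot and upward at 45 degrees and can be read with the wand level; axes as the ledge's
- wand: scanner wand, a grey square bar 28 x 28 mm and 150 mm long with a thinner black nose (22 x 22 mm, the last 28 mm), about 120 g, lying on its mat; origin at its centre, 14 mm above what it lies on; x axis along it towards the nose, which is the way it reads; it does not matter which of its four long sides is up
- wand_nose (a point): tip of the wand's nose, 75 mm from its centre on its x axis; axes as the wand's
- rest_mat: the wand's black rubber mat, 210 x 120 mm and 4 mm thick, fixed flat on the bench, to the left or the right of the loose things; origin at the centre of its underside, x axis along its length
- tin_lid: dented tin lid, a disc 72 mm across and 8 mm thick, on the bench among the loose things; leave alone; origin under its centre
- bottle_cap: blue plastic bottle cap, 48 mm across and 16 mm high, on the bench among the loose things; leave alone; origin under its centre
- flat_tin: flat closed steel tin, 97 x 62 x 26 mm, on the bench on the side without the mat; leave alone; origin under its centre
There are look-alikes about, which are no part of the job. Leave any red or yellow look-alike of the vial_stored alone. Several things have the shape of the wand; the one meant has the colours described above.

How it is judged (in metres and radians):
On the way, in this order (a step that is already met when the one before it is completed fails the run):
1. every loose jar and vial stands upright on the ledge of its own kind ((((x of jar_stored in the frame of ledge_a between -0.019 and 0.019 m and y of jar_stored in the frame of ledge_a between -0.132 and 0.132 m and z of jar_stored in the frame of ledge_a between 0.055 and 0.066 m and angle between jar_stored's own z axis and vertical below 0.12 rad and linear speed of jar_stored below 0.03 m/s) and (x of jar_1 in the frame of ledge_a between -0.019 and 0.019 m and y of jar_1 in the frame of ledge_a between -0.132 and 0.132 m and z of jar_1 in the frame of ledge_a between 0.055 and 0.066 m and angle between jar_1's own z axis and vertical below 0.12 rad and linear speed of jar_1 below 0.03 m/s) and (x of jar_2 in the frame of ledge_a between -0.019 and 0.019 m and y of jar_2 in the frame of ledge_a between -0.132 and 0.132 m and z of jar_2 in the frame of ledge_a between 0.055 and 0.066 m and angle between jar_2's own z axis and vertical below 0.12 rad and linear speed of jar_2 below 0.03 m/s)) or ((x of jar_stored in the frame of ledge_b between -0.019 and 0.019 m and y of jar_stored in the frame of ledge_b between -0.132 and 0.132 m and z of jar_stored in the frame of ledge_b between 0.055 and 0.066 m and angle between jar_stored's own z axis and vertical below 0.12 rad and linear speed of jar_stored below 0.03 m/s) and (x of jar_1 in the frame of ledge_b between -0.019 and 0.019 m and y of jar_1 in the frame of ledge_b between -0.132 and 0.132 m and z of jar_1 in the frame of ledge_b between 0.055 and 0.066 m and angle between jar_1's own z axis and vertical below 0.12 rad and linear speed of jar_1 below 0.03 m/s) and (x of jar_2 in the frame of ledge_b between -0.019 and 0.019 m and y of jar_2 in the frame of ledge_b between -0.132 and 0.132 m and z of jar_2 in the frame of ledge_b between 0.055 and 0.066 m and angle between jar_2's own z axis and vertical below 0.12 rad and linear speed of jar_2 below 0.03 m/s))) and (((x of vial_stored in the frame of ledge_a between -0.019 and 0.019 m and y of vial_stored in the frame of ledge_a between -0.132 and 0.132 m and z of vial_stored in the frame of ledge_a between 0.055 and 0.066 m and angle between vial_stored's own z axis and vertical below 0.12 rad and linear speed of vial_stored below 0.03 m/s) and (x of vial_1 in the frame of ledge_a between -0.019 and 0.019 m and y of vial_1 in the frame of ledge_a between -0.132 and 0.132 m and z of vial_1 in the frame of ledge_a between 0.055 and 0.066 m and angle between vial_1's own z axis and vertical below 0.12 rad and linear speed of vial_1 below 0.03 m/s) and (x of vial_2 in the frame of ledge_a between -0.019 and 0.019 m and y of vial_2 in the frame of ledge_a between -0.132 and 0.132 m and z of vial_2 in the frame of ledge_a between 0.055 and 0.066 m and angle between vial_2's own z axis and vertical below 0.12 rad and linear speed of vial_2 below 0.03 m/s)) or ((x of vial_stored in the frame of ledge_b between -0.019 and 0.019 m and y of vial_stored in the frame of ledge_b between -0.132 and 0.132 m and z of vial_stored in the frame of ledge_b between 0.055 and 0.066 m and angle between vial_stored's own z axis and vertical below 0.12 rad and linear speed of vial_stored below 0.03 m/s) and (x of vial_1 in the frame of ledge_b between -0.019 and 0.019 m and y of vial_1 in the frame of ledge_b between -0.132 and 0.132 m and z of vial_1 in the frame of ledge_b between 0.055 and 0.066 m and angle between vial_1's own z axis and vertical below 0.12 rad and linear speed of vial_1 below 0.03 m/s) and (x of vial_2 in the frame of ledge_b between -0.019 and 0.019 m and y of vial_2 in the frame of ledge_b between -0.132 and 0.132 m and z of vial_2 in the frame of ledge_b between 0.055 and 0.066 m and angle between vial_2's own z axis and vertical below 0.12 rad and linear speed of vial_2 below 0.03 m/s)))), for 0.3 s.
2. the held wand reads the jar ledge's label steadily for 2 s: nose 15 to 120 mm from it, label centre within 20 mm of the wand's axis both ways, wand within 1 rad of square to the ledge ((((x of jar_stored in the frame of ledge_a between -0.05 and 0.05 m and y of jar_stored in the frame of ledge_a between -0.15 and 0.15 m) and x of ledge_a_label in the frame of wand_nose between 0.015 and 0.12 m and y of ledge_a_label in the frame of wand_nose between -0.02 and 0.02 m and z of ledge_a_label in the frame of wand_nose between -0.02 and 0.02 m and angle between the x axis of wand and the x axis of ledge_a, either way round below 1 rad) or ((x of jar_stored in the frame of ledge_b between -0.05 and 0.05 m and y of jar_stored in the frame of ledge_b between -0.15 and 0.15 m) and x of ledge_b_label in the frame of wand_nose between 0.015 and 0.12 m and y of ledge_b_label in the frame of wand_nose between -0.02 and 0.02 m and z of ledge_b_label in the frame of wand_nose between -0.02 and 0.02 m and angle between the x axis of wand and the x axis of ledge_b, either way round below 1 rad)) and linear speed of wand below 0.03 m/s and angular speed of wand below 0.3 rad/s and contact force between the fingers and wand above 0.5 N), for 2 s.
3. then it reads the vial ledge's label in the same way for 2 s ((((x of vial_stored in the frame of ledge_a between -0.05 and 0.05 m and y of vial_stored in the frame of ledge_a between -0.15 and 0.15 m) and x of ledge_a_label in the frame of wand_nose between 0.015 and 0.12 m and y of ledge_a_label in the frame of wand_nose between -0.02 and 0.02 m and z of ledge_a_label in the frame of wand_nose between -0.02 and 0.02 m and angle between the x axis of wand and the x axis of ledge_a, either way round below 1 rad) or ((x of vial_stored in the frame of ledge_b between -0.05 and 0.05 m and y of vial_stored in the frame of ledge_b between -0.15 and 0.15 m) and x of ledge_b_label in the frame of wand_nose between 0.015 and 0.12 m and y of ledge_b_label in the frame of wand_nose between -0.02 and 0.02 m and z of ledge_b_label in the frame of wand_nose between -0.02 and 0.02 m and angle between the x axis of wand and the x axis of ledge_b, either way round below 1 rad)) and linear speed of wand below 0.03 m/s and angular speed of wand below 0.3 rad/s and contact force between the fingers and wand above 0.5 N), for 2 s.
At the end, for the whole second after the job is handed in: All jars and vials present stand upright and still on the ledge of their kind (centre within 19 mm of its middle line, 132 mm of its middle); the wand lies still on its mat, centre within 45 mm along and 45 mm across of the mat's centre, lengthwise to 0.5 rad (all of step 1 and x of wand in the frame of rest_mat between -0.045 and 0.045 m and y of wand in the frame of rest_mat between -0.045 and 0.045 m and z of wand in the frame of rest_mat between 0.012 and 0.024 m and angle between the x axis of wand and the x axis of rest_mat, either way round below 0.5 rad and linear speed of wand below 0.02 m/s); the robot touches nothing.
It fails at once if a bystander (tin lid, bottle cap or flat tin) is shifted by more than 30 mm (distance of any of tin_lid, bottle_cap, flat_tin from where it was at the start of the episode above 0.03 m).
It fails at once if a stored jar or vial is knocked over or off its ledge ((angle between jar_stored's own z axis and vertical above 0.7 rad or height (world z) of jar_stored below 0.04 m) or (angle between vial_stored's own z axis and vertical above 0.7 rad or height (world z) of vial_stored below 0.04 m)).
Of jar_1, jar_2, vial_1, vial_2 only 3 to 4 are there at a start; the rules pass over those that are not, and their reading is None.
At some moment in a run one of wand may be knocked a few centimetres aside while the robot is not near it.
Once in a run the grip may slacken for a moment while it holds something.
It also fails if it takes over 208 s, if anything falls off the work surface, if the arm or the gripper's body presses on something with over 40 N, if the wrist force passes 120 N, or if a joint passes its speed limit or range.

## Working session

There is one attempt and no reset: what is moved stays moved. The work goes in short steps, Python scripts to look and compute and a shell command to move; the robot and the scene stay as the last step left them, time stands still between calls to the robot, and variables do not carry over. Pictures are saved under pics/ and viewed, about 12 in all and at most 16, crops included, and the job is handed in when it is done.

```bash
mkdir -p pics; ls
cat > h.py <<'E'
import numpy as np, cv2
from station import r, vision, finish_job
def cap(name, fn=None):
    c=vision.capture(name)
    if fn: cv2.imwrite('pics/'+fn, cv2.cvtColor(c['frame'],cv2.COLOR_RGB2BGR))
    return c
def ray(c,u,v):
    K=np.array(c['K']); k=c['k1']
    p=cv2.undistortPoints(np.array([[[u,v]]],float),K,np.array([k,0,0,0.]))[0,0]
    R=np.array(c['orientation']); d=R@np.array([p[0],-p[1],-1.]); return np.array(c['xyz']),d
def onz(c,u,v,z):
    o,d=ray(c,u,v); return o+d*(z-o[2])/d[2]
def two(c1,p1,c2,p2):
    o1,d1=ray(c1,*p1);o2,d2=ray(c2,*p2)
    s=np.linalg.lstsq(np.c_[d1,-d2],o2-o1,rcond=None)[0]
    a=o1+s[0]*d1;b=o2+s[1]*d2; return (a+b)/2,np.linalg.norm(a-b)
def proj(c,P):
    R=np.array(c['orientation']);q=R.T@(np.array(P)-np.array(c['xyz']));x,y=q[0]/-q[2],-q[1]/-q[2]
    s=1+c['k1']*(x*x+y*y);K=np.array(c['K']);return K[0,0]*x*s+K[0,2],K[1,1]*y*s+K[1,2]
E
python3 - <<'E'
from h import *
for n in('scene','top'):
    c=cap(n,n+'0.png');print(n,c['xyz'],np.round(c['orientation'],3).tolist(),c['K'],c['k1'])
print(r.sense())
E
```

```text
pics
scene [0.87038476 0.43733662 1.05508951] [[-0.82, -0.472, 0.324], [0.572, -0.689, 0.445], [0.013, 0.55, 0.835]] [[537.70450806   0.         317.69438419]
 [  0.         537.70450806 234.47429905]
 [  0.           0.           1.        ]] -0.11257894924035729
top [ 0.33730265 -0.06912503  1.05983283] [[0.029, 0.988, -0.148], [-0.999, 0.035, 0.036], [0.041, 0.147, 0.988]] [[496.57788199   0.         322.42982922]
 [  0.         496.57788199 237.3244194 ]
 [  0.           0.           1.        ]] 0.025649223774403703
{'time_s': 0.1, 'joints': array([ 8.46607709e+01,  2.20863646e+01,  3.88120481e-01, -2.33693886e-02,
       -6.84117577e+01, -1.48167657e+01]), 'joint_velocities': array([ 0.062406  , -0.05573934,  0.14027792,  0.17822475,  0.09010843,
       -0.0349308 ]), 'effort': array([-3.54167632e-04, -3.91689169e+01,  1.87934214e+01,  4.23188120e+00,
        1.34739513e-02, -6.81315441e-05]), 'tcp_pos': array([0.21518098, 0.58627358, 0.24657739]), 'ee_rot': array([[ 9.38706135e-01, -3.44717975e-01, -5.56263541e-04],
       [-3.44718401e-01, -9.38704269e-01, -1.87624271e-03],
       [ 1.24607626e-04,  1.95299482e-03, -9.99998085e-01]]), 'wrist_force': array([ 0.02207184, -0.0805616 ,  0.01109089]), 'moment': array([0.05948245, 0.00443441, 0.03125886]), 'gripper_width': 0.9994147036747835}
```

View pics/top0.png

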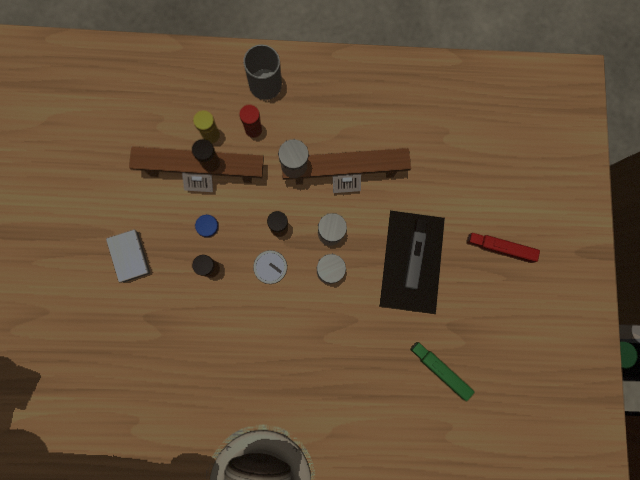

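View pics/scene0.png

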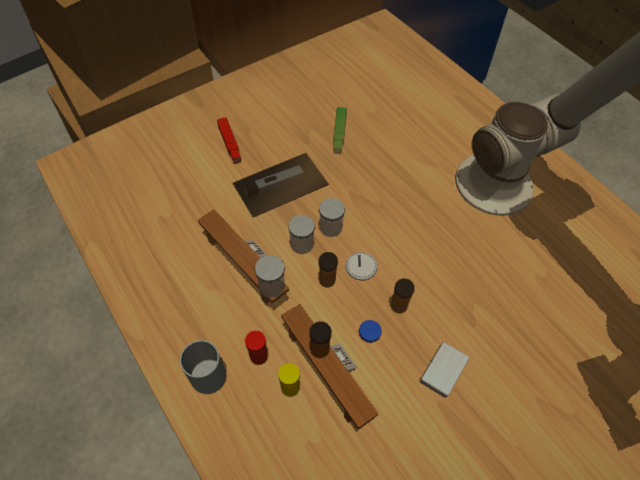

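The top view shows stored jar on the right ledge b (293,157) and stored vial on the left ledge a (205,150). The loose jars are at (332,228) and (331,268), and the loose vials at (278,222) and (205,265). The mat with the grey wand is at (413,262), and the labels are at (198,183) and (347,184). The scene view shows the same set.

Run:
```python
from h import *
C={n:cv2.imread(f'pics/{n}0.png') for n in('top','scene')}
for n,im in C.items():
    h=cv2.cvtColor(im,cv2.COLOR_BGR2HSV);H,S,V=cv2.split(h)
    M={'black':(V<60),'grey':(S<70)&(V>90),'ledge':((H<8)|(H>174))&(S>120)&(V>60)&(V<150)}
    for k,m in M.items():
        m=cv2.morphologyEx(m.astype(np.uint8),cv2.MORPH_OPEN,np.ones((3,3),np.uint8))
        nn,l,st,ce=cv2.connectedComponentsWithStats(m)
        for i in range(1,nn):
            if 80<st[i,4]<6000 and st[i,1]<440:
                ct=cv2.findContours((l==i).astype(np.uint8),0,2)[0][0]
                print(n,k,ce[i].round(1),st[i].tolist(),[np.round(a,1) if np.isscalar(a) else np.round(a,1).tolist() for a in cv2.minAreaRect(ct)])
big=[cv2.resize(C['top'][130:330,120:450],None,fx=2.4,fy=2.4,interpolation=2)]
cv2.imwrite('pics/topcrop.png',np.clip(big[0]*1.6,0,255).astype(np.uint8))
b=cv2.resize(C['scene'][170:440,190:440],None,fx=2.2,fy=2.2,interpolation=2)
cv2.imwrite('pics/scenecrop.png',np.clip(b*1.6,0,255).astype(np.uint8))
```

```text
top black [260.9  60.2] [245, 46, 33, 30, 764] [[260.6, 59.7], [28.4, 32.4], np.float64(74.1)]
top black [265.9  86.2] [247, 70, 36, 30, 715] [[265.2, 86.2], [29.0, 33.7], np.float64(82.4)]
top black [253.4 129.1] [244, 120, 18, 18, 232] [[253.6, 129.5], [16.2, 16.8], np.float64(72.9)]
top black [208.7 151.8] [192, 125, 34, 51, 986] [[207.2, 151.7], [50.8, 30.4], np.float64(79.4)]
top black [627.2 257.4] [610, 152, 30, 229, 5254] [[624.5, 266.0], [228.0, 29.0], np.float64(90.0)]
top black [298.6 172.5] [282, 161, 30, 24, 413] [[298.0, 173.8], [21.6, 29.2], np.float64(77.7)]
top black [151.8 172.6] [142, 169, 18, 9, 107] [[150.4, 173.0], [17.3, 7.4], np.float64(4.4)]
top black [390.3 173.4] [385, 170, 12, 8, 83] [[390.5, 173.5], [7.0, 11.0], np.float64(90.0)]
top black [246.  178.8] [239, 175, 13, 9, 83] [[245.0, 179.0], [8.0, 12.0], np.float64(90.0)]
top black [277.7 223.4] [267, 211, 21, 26, 418] [[277.0, 223.5], [25.0, 20.0], np.float64(90.0)]
top black [411.5 262.5] [380, 211, 64, 103, 4776] [[412.3, 261.9], [56.3, 97.6], np.float64(6.3)]
top black [331.2 242.7] [321, 238, 20, 10,
[... 3795 characters left out ...]
loat64(90.0)]
scene grey [301.1 225.2] [289, 215, 25, 21, 431] [[301.0, 225.0], [20.0, 24.0], np.float64(90.0)]
scene grey [361.2 265.8] [346, 252, 31, 28, 644] [[361.0, 265.5], [27.0, 30.0], np.float64(90.0)]
scene grey [268.8 267. ] [255, 254, 29, 27, 599] [[269.2, 267.6], [28.4, 25.2], np.float64(14.0)]
scene grey [444.9 368.4] [422, 343, 46, 52, 1387] [[445.0, 368.4], [31.9, 44.6], np.float64(30.3)]
scene grey [342.3 355.3] [335, 349, 16, 14, 120] [[342.6, 355.4], [17.8, 8.8], np.float64(53.1)]
scene grey [204.2 368.1] [192, 360, 26, 18, 314] [[204.2, 367.9], [14.3, 29.1], np.float64(63.4)]
scene ledge [258.4 354.2] [250, 347, 15, 16, 146] [[257.0, 354.5], [15.0, 14.0], np.float64(90.0)]
```

View pics/topcrop.png

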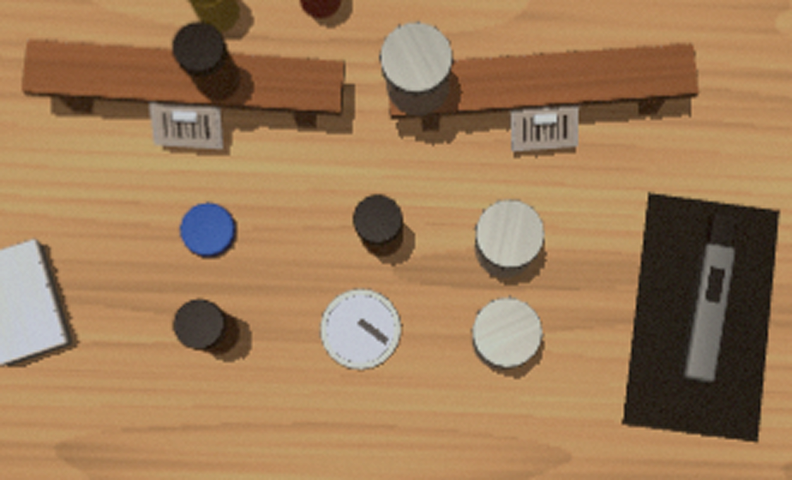

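View pics/scenecrop.png

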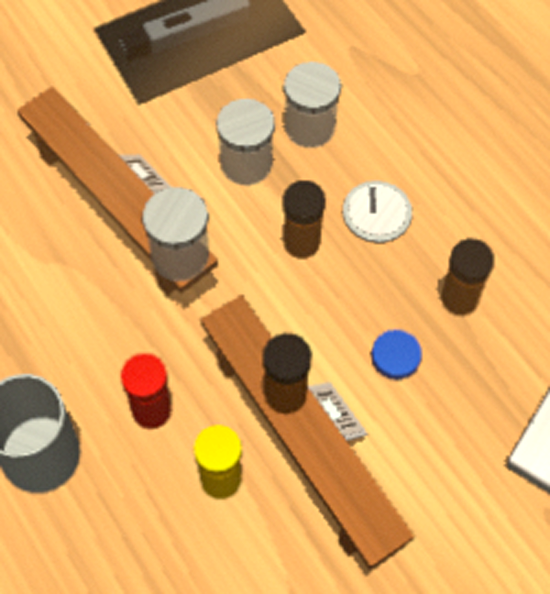

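The crops give me the cap tops, ledge corners, labels, mat corners and wand ends. For example, the loose vial caps in the top crop are at (379,220) and (200,324), and the jar caps at (510,233) and (508,332).

Run:
```python
from h import *
t=vision.capture('top');s=vision.capture('scene')
T=lambda u,v:(u/2.4+120-.3,v/2.4+130-.3); S=lambda u,v:(u/2.2+190-.3,v/2.2+170-.3)
P={'vial1':((379,220),(304,200),.09),'vial2':((200,324),(471,259),.09),'vial_st':((201,48),(287,355),.15),
'jar1':((510,233),(246,125),.08),'jar2':((508,332),(312,87),.08),'jar_st':((416,57),(176,215),.14),
'A_fl':((28,41),(412,540),.06),'A_fr':((345,62),(202,322),.06),'A_nr':((343,112),(240,296),.06),
'B_fr':((695,44),(20,112),.06),'B_nr':((698,96),(53,88),.06),'labA':((187,131),(338,412),.035),'labB':((545,133),(144,172),.035)}
for k,(a,b,z) in P.items():
    p,e=two(t,T(*a),s,S(*b)); print(k,p.round(4),'gap',round(e,4),'| topz',onz(t,*T(*a),z).round(4)[:2],'scz',onz(s,*S(*b),z).round(4)[:2])
for n,a,z in [('A_nl',(23,92),.06),('B_nl',(390,115),.06)]: print(n,onz(t,*T(*a),z).round(4))
m=[onz(t,*T(*a),.004) for a in((650,193),(778,211),(758,440),(623,424))]
print('mat',np.round(m,3).tolist(),np.mean(m,0).round(4))
for n,a in [('nose',(723,214)),('rear',(701,381)),('shoulder',(720,246))]: print(n,onz(t,*T(*a),.032).round(4))
```

```text
vial1 [ 0.5131 -0.015   0.0831] gap 0.0 | topz [ 0.5118 -0.0154] scz [ 0.5156 -0.0118]
vial2 [0.4222 0.1257 0.0841] gap 0.0011 | topz [0.4213 0.1249] scz [0.4253 0.1273]
vial_st [0.6341 0.127  0.1452] gap 0.0004 | topz [0.6327 0.1259] scz [0.6352 0.1288]
jar1 [ 0.5072 -0.1241  0.0734] gap 0.0014 | topz [ 0.5066 -0.1243] scz [ 0.5092 -0.1198]
jar2 [ 0.4242 -0.1251  0.0725] gap 0.0004 | topz [ 0.4237 -0.1248] scz [ 0.4275 -0.1207]
jar_st [ 0.6366 -0.0418  0.1376] gap 0.0005 | topz [ 0.636 -0.042] scz [ 0.637  -0.0404]
A_fl [0.6406 0.2893 0.096 ] gap 0.0285 | topz [0.6614 0.2913] scz [0.6221 0.2947]
A_fr [0.6564 0.023  0.0521] gap 0.0025 | topz [0.6548 0.0214] scz [0.6573 0.0272]
A_nr [0.6121 0.0219 0.0528] gap 0.0004 | topz [0.6103 0.0211] scz [0.6139 0.025 ]
B_fr [ 0.6845 -0.2831  0.0533] gap 0.0048 | topz [ 0.684  -0.2835] scz [ 0.6843 -0.276 ]
B_nr [ 0.6395 -0.2883  0.0528] gap 0.001 | topz [ 0.637  -0.2863] scz [ 0.6415 -0.2835]
labA [0.5968 0.1594 0.0267] gap 0.0009 | topz [0.5944 0.1579] scz [0.5994 0.1614]
labB [ 0.6079 -0.1573  0.0303] gap 0.0039 | topz [ 0.6052 -0.1555] scz [ 0.6103 -0.1562]
A_nl [0.6164 0.2918 0.06  ]
B_nl [ 0.6093 -0.0193  0.06  ]
mat [[0.561, -0.255, 0.004], [0.549, -0.372, 0.004], [0.342, -0.353, 0.004], [0.353, -0.233, 0.004]] [ 0.4511 -0.3031  0.004 ]
nose [ 0.5386 -0.315   0.032 ]
rear [ 0.391  -0.2957  0.032 ]
shoulder [ 0.5099 -0.3123  0.032 ]
```

Points agree to a few mm; the triangulated heights come out about 6 mm low throughout, which fits the calibration. I'll pick and place everything with the jaws along y, and start with vial 2 at (0.4225, 0.126).

```bash
python3 -m jog '{"rot":[[0,0,2],[0,0,2],[0,0,2],[0,0,2],[0,0,2],[0,0,2],[0,0,2],[0,0,2],[0,0,2],[0,0,2.2]],"delta_pos":[[14,-31,0],[14,-31,0],[14,-31,0],[14,-31,0],[14,-31,0],[14,-31,0],[14,-31,0],[14,-31,0],[14,-31,0],[14,-31,0]],"grip":[100,100,100,100,100,100,100,100,100,100]}'
```

```text
time_s: 1.03
tcp_pos: [0.3555, 0.275, 0.2476]
ee_rot: [[1.0, 0.003, 0.0], [0.003, -1.0, 0.0], [0.0, -0.0, -1.0]]
wrist_force: [1.0, 0.2, 0.2]
gripper_width: 0.999
```

```bash
python3 -m jog '{"rot":[[0,0,0],[0,0,0],[0,0,0],[0,0,0],[0,0,0],[0,0,0]],"delta_pos":[[13,-30,-5],[13,-30,-10],[13,-30,-10],[14,-30,-10],[14,-29,-10],[0,0,0]],"grip":[100,100,100,100,100,100]}'
python3 - <<'E'
from h import *
c=cap('wrist','w1.png');print(c['xyz'],r.sense()['tcp_pos'],proj(c,[.4225,.126,.09]),c['orientation'].round(2))
E
```

```text
time_s: 1.53
tcp_pos: [0.422, 0.1234, 0.2005]
ee_rot: [[1.0, -0.005, -0.004], [-0.005, -1.0, -0.003], [-0.004, 0.003, -1.0]]
wrist_force: [-0.1, 0.7, 0.1]
gripper_width: 0.996
[0.4982863  0.12503118 0.33806894] [0.42220462 0.1251397  0.20141706] (np.float64(321.449093605696), np.float64(241.27994147514696)) [[-0.01  0.96  0.28]
 [-1.   -0.01  0.  ]
 [ 0.   -0.28  0.96]]
```

View pics/w1.png

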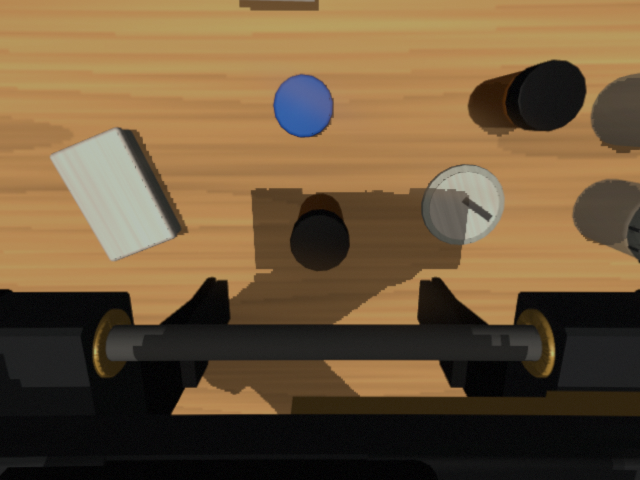

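The wrist view shows the vial cap at (320,240), where I predicted (321,241), so the measurements hold. Next I descend and grip.

```bash
python3 -m jog '{"rot":[[0,0,0],[0,0,0],[0,0,0],[0,0,0],[0,0,0],[0,0,0]],"delta_pos":[[0,0,-30],[0,0,-30],[0,0,-30],[0,0,-25],[0,0,-20],[0,0,0]],"grip":[100,100,100,100,100,100]}'; python3 -m jog '{"rot":[[0,0,0],[0,0,0],[0,0,0],[0,0,0],[0,0,0],[0,0,0],[0,0,0]],"delta_pos":[[0,0,0],[0,0,0],[0,0,0],[0,0,0],[0,0,0],[0,0,0],[0,0,0]],"grip":[0,0,0,0,0,0,0]}'
```

```text
time_s: 2.08
tcp_pos: [0.4201, 0.1271, 0.0646]
ee_rot: [[1.0, 0.001, -0.006], [0.001, -1.0, -0.004], [-0.006, 0.004, -1.0]]
wrist_force: [-0.5, -0.3, 0.0]
gripper_width: 0.998
time_s: 2.67
tcp_pos: [0.4225, 0.1278, 0.068]
ee_rot: [[1.0, 0.001, 0.001], [0.001, -1.0, 0.001], [0.001, -0.001, -1.0]]
wrist_force: [-0.1, 0.3, 0.4]
gripper_width: 0.552
```

```bash
python3 -m jog '{"rot":[[0,0,0],[0,0,0],[0,0,0],[0,0,0],[0,0,0]],"delta_pos":[[0,0,0],[0,0,0],[0,0,0],[0,0,0],[0,0,0]],"grip":[0,0,0,0,0]}'; python3 -m jog '{"rot":[[0,0,0],[0,0,0],[0,0,0],[0,0,0],[0,0,0],[0,0,0]],"delta_pos":[[0,0,10],[0,0,15],[0,0,20],[0,0,25],[0,0,20],[0,0,10]],"grip":[0,0,0,0,0,0]}'
```

```text
time_s: 3.08
tcp_pos: [0.4225, 0.1276, 0.0677]
ee_rot: [[1.0, 0.001, 0.0], [0.001, -1.0, -0.0], [0.0, 0.0, -1.0]]
wrist_force: [-0.6, -0.8, 2.4]
gripper_width: 0.464
time_s: 3.58
tcp_pos: [0.4232, 0.1284, 0.1697]
ee_rot: [[1.0, 0.001, 0.003], [0.001, -1.0, 0.002], [0.003, -0.002, -1.0]]
wrist_force: [-0.6, 0.7, -0.8]
gripper_width: 0.459
```

```bash
python3 -m jog '{"rot":[[0,0,0],[0,0,0],[0,0,0],[0,0,0],[0,0,0],[0,0,0],[0,0,0],[0,0,0],[0,0,0],[0,0,0]],"delta_pos":[[10,22,0],[20,26,0],[25,25,0],[30,15,0],[30,0,0],[30,0,0],[30,0,0],[25,0,0],[15,0,0],[0,0,0]],"grip":[0,0,0,0,0,0,0,0,0,0]}'
```

```text
time_s: 4.42
tcp_pos: [0.6396, 0.2154, 0.1655]
ee_rot: [[1.0, -0.001, -0.001], [-0.001, -1.0, -0.0], [-0.001, 0.0, -1.0]]
wrist_force: [0.6, 0.5, -0.7]
gripper_width: 0.466
```

```bash
python3 -m jog '{"rot":[[0,0,0],[0,0,0],[0,0,0],[0,0,0],[0,0,0],[0,0,0]],"delta_pos":[[0,0,-10],[0,0,-12],[0,0,-8],[0,0,-4],[0,0,0],[0,0,0]],"grip":[0,0,0,0,0,0]}'
python3 - <<'E'
from h import *
c=cap('scene','s1.png')
im=cv2.imread('pics/s1.png')[240:460,200:440];cv2.imwrite('pics/s1c.png',cv2.resize(im,None,fx=2.5,fy=2.5))
s=r.sense();print(s['tcp_pos'],s['wrist_force'])
E
```

```text
time_s: 4.92
tcp_pos: [0.6369, 0.2158, 0.1334]
ee_rot: [[1.0, 0.001, -0.0], [0.001, -1.0, -0.0], [-0.0, 0.0, -1.0]]
wrist_force: [0.2, 0.1, -0.1]
gripper_width: 0.461
[0.63728303 0.21595579 0.13395291] [-0.3628322  -0.11814169 -0.55551343]
```

View pics/s1c.png

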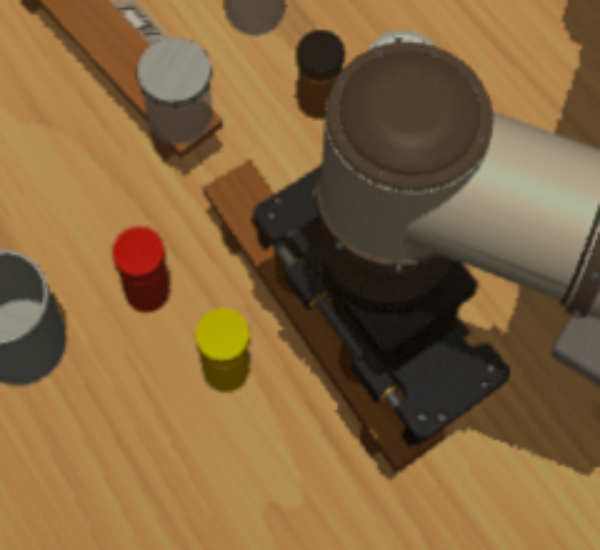

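The gripper hides the vial, which is over ledge a. I'll lower it by force.

```bash
python3 -m jog '{"rot":[[0,0,0],[0,0,0],[0,0,0]],"delta_pos":[[0,0,-3],[0,0,0],[0,0,0]],"grip":[0,0,0]}';  python3 -m jog '{"rot":[[0,0,0],[0,0,0],[0,0,0]],"delta_pos":[[0,0,-2],[0,0,0],[0,0,0]],"grip":[0,0,0]}'
```

```text
time_s: 5.22
tcp_pos: [0.6373, 0.2158, 0.1308]
ee_rot: [[1.0, 0.001, 0.0], [0.001, -1.0, 0.0], [0.0, -0.0, -1.0]]
wrist_force: [0.3, -0.1, -1.1]
gripper_width: 0.461
time_s: 5.47
tcp_pos: [0.6373, 0.2157, 0.1284]
ee_rot: [[1.0, 0.001, -0.0], [0.001, -1.0, -0.0], [-0.0, 0.0, -1.0]]
wrist_force: [0.2, -0.1, -0.5]
gripper_width: 0.462
```

```bash
python3 -m jog '{"rot":[[0,0,0],[0,0,0],[0,0,0]],"delta_pos":[[0,0,-2],[0,0,0],[0,0,0]],"grip":[0,0,0]}';  python3 -m jog '{"rot":[[0,0,0],[0,0,0],[0,0,0],[0,0,0],[0,0,0],[0,0,0]],"delta_pos":[[0,0,0],[0,0,0],[0,0,0],[0,0,0],[0,0,0],[0,0,0]],"grip":[75,75,75,75,75,75]}'; python3 -m jog '{"rot":[[0,0,0],[0,0,0],[0,0,0],[0,0,0],[0,0,0],[0,0,0]],"delta_pos":[[0,0,15],[0,0,25],[0,0,35],[0,0,35],[0,-20,0],[0,-20,0]],"grip":[75,75,75,75,75,75]}'
```

```text
time_s: 5.72
tcp_pos: [0.638, 0.2157, 0.1278]
ee_rot: [[1.0, 0.001, 0.002], [0.001, -1.0, 0.0], [0.002, -0.0, -1.0]]
wrist_force: [-0.3, -0.5, 4.5]
gripper_width: 0.46
time_s: 6.22
tcp_pos: [0.6372, 0.2157, 0.1262]
ee_rot: [[1.0, 0.001, -0.001], [0.001, -1.0, -0.0], [-0.001, 0.0, -1.0]]
wrist_force: [-0.1, 0.4, -0.2]
gripper_width: 0.735
time_s: 6.72
tcp_pos: [0.6384, 0.1767, 0.2398]
ee_rot: [[1.0, 0.003, 0.006], [0.003, -1.0, 0.003], [0.006, -0.003, -1.0]]
wrist_force: [-0.3, -0.0, -1.1]
gripper_width: 0.75
```

```bash
python3 -m jog '{"rot":[[0,0,0],[0,0,0],[0,0,0],[0,0,0],[0,0,0],[0,0,0],[0,0,0],[0,0,0],[0,0,0]],"delta_pos":[[-18,-27,0],[-18,-27,0],[-18,-27,0],[-18,-27,0],[-18,-27,0],[-18,-28,0],[-17,-28,-20],[0,0,-20],[0,0,0]],"grip":[90,90,90,90,90,90,90,90,90]}'; python3 -m jog '{"rot":[[0,0,0],[0,0,0],[0,0,0],[0,0,0],[0,0,0],[0,0,0]],"delta_pos":[[0,0,-30],[0,0,-30],[0,0,-30],[0,0,-25],[0,0,-17],[0,0,0]],"grip":[90,90,90,90,90,90]}'; python3 -m jog '{"rot":[[0,0,0],[0,0,0],[0,0,0],[0,0,0],[0,0,0],[0,0,0],[0,0,0],[0,0,0],[0,0,0],[0,0,0]],"delta_pos":[[0,0,0],[0,0,0],[0,0,0],[0,0,0],[0,0,0],[0,0,0],[0,0,0],[0,0,0],[0,0,0],[0,0,0]],"grip":[0,0,0,0,0,0,0,0,0,0]}'
```

```text
time_s: 7.47
tcp_pos: [0.509, -0.0169, 0.1936]
ee_rot: [[1.0, -0.002, -0.007], [-0.002, -1.0, -0.0], [-0.007, 0.0, -1.0]]
wrist_force: [-1.1, 0.3, -1.1]
gripper_width: 0.899
time_s: 7.97
tcp_pos: [0.511, -0.015, 0.0616]
ee_rot: [[1.0, 0.001, -0.007], [0.001, -1.0, -0.002], [-0.007, 0.002, -1.0]]
wrist_force: [-0.5, -0.4, -0.1]
gripper_width: 0.902
time_s: 8.8
tcp_pos: [0.5127, -0.0152, 0.065]
ee_rot: [[1.0, 0.001, 0.001], [0.001, -1.0, 0.0], [0.001, -0.0, -1.0]]
wrist_force: [-0.6, 1.1, 3.9]
gripper_width: 0.461
```

```bash
python3 -m jog '{"rot":[[0,0,0],[0,0,0],[0,0,0],[0,0,0],[0,0,0],[0,0,0],[0,0,0]],"delta_pos":[[0,0,10],[0,0,15],[0,0,20],[0,0,25],[0,20,25],[0,20,10],[0,22,0]],"grip":[0,0,0,0,0,0,0]}'; python3 -m jog '{"rot":[[0,0,0],[0,0,0],[0,0,0],[0,0,0],[0,0,0],[0,0,0],[0,0,0]],"delta_pos":[[20,0,0],[25,0,0],[28,0,0],[28,0,0],[20,0,0],[0,0,0],[0,0,0]],"grip":[0,0,0,0,0,0,0]}'
```

```text
time_s: 9.38
tcp_pos: [0.5137, 0.0474, 0.1731]
ee_rot: [[1.0, -0.0, 0.006], [-0.0, -1.0, 0.002], [0.006, -0.002, -1.0]]
wrist_force: [0.1, 0.4, -1.2]
gripper_width: 0.46
time_s: 9.97
tcp_pos: [0.6332, 0.0465, 0.1686]
ee_rot: [[1.0, -0.0, -0.002], [-0.0, -1.0, -0.0], [-0.002, 0.0, -1.0]]
wrist_force: [0.1, 0.1, 0.0]
gripper_width: 0.463
```

```bash
python3 -m jog '{"rot":[[0,0,0],[0,0,0],[0,0,0],[0,0,0],[0,0,0],[0,0,0]],"delta_pos":[[1,0,-12],[0,0,-14],[0,0,-10],[0,0,-5],[0,0,0],[0,0,0]],"grip":[0,0,0,0,0,0]}'; python3 -m jog '{"rot":[[0,0,0],[0,0,0],[0,0,0],[0,0,0]],"delta_pos":[[0,0,-3],[0,0,0],[0,0,0],[0,0,0]],"grip":[0,0,0,0]}'
```

```text
time_s: 10.47
tcp_pos: [0.634, 0.0467, 0.1285]
ee_rot: [[1.0, 0.001, -0.0], [0.001, -1.0, -0.0], [-0.0, 0.0, -1.0]]
wrist_force: [0.8, 0.4, -1.3]
gripper_width: 0.461
time_s: 10.8
tcp_pos: [0.6345, 0.0468, 0.126]
ee_rot: [[1.0, 0.001, 0.001], [0.001, -1.0, 0.0], [0.001, -0.0, -1.0]]
wrist_force: [-0.2, -0.7, -0.7]
gripper_width: 0.46
```

```bash
python3 -m jog '{"rot":[[0,0,0],[0,0,0],[0,0,0]],"delta_pos":[[0,0,-2],[0,0,0],[0,0,0]],"grip":[0,0,0]}';  python3 -m jog '{"rot":[[0,0,0],[0,0,0],[0,0,0],[0,0,0],[0,0,0],[0,0,0]],"delta_pos":[[0,0,0],[0,0,0],[0,0,0],[0,0,0],[0,0,0],[0,0,0]],"grip":[72,72,72,72,72,72]}'; python3 -m jog '{"rot":[[0,0,0],[0,0,0],[0,0,0],[0,0,0],[0,0,0],[0,0,0]],"delta_pos":[[0,0,15],[0,0,25],[0,0,35],[0,0,35],[-20,-20,0],[-20,-20,0]],"grip":[72,72,72,72,100,100]}'
```

```text
time_s: 11.05
tcp_pos: [0.6352, 0.0468, 0.1251]
ee_rot: [[1.0, 0.001, 0.003], [0.001, -1.0, 0.0], [0.003, -0.0, -1.0]]
wrist_force: [-1.2, -0.4, 5.6]
gripper_width: 0.461
time_s: 11.55
tcp_pos: [0.6342, 0.0467, 0.1232]
ee_rot: [[1.0, 0.001, -0.001], [0.001, -1.0, -0.0], [-0.001, 0.0, -1.0]]
wrist_force: [0.1, -0.3, -0.1]
gripper_width: 0.709
time_s: 12.05
tcp_pos: [0.5957, 0.0073, 0.236]
ee_rot: [[1.0, 0.002, 0.006], [0.002, -1.0, 0.001], [0.006, -0.001, -1.0]]
wrist_force: [-0.9, -0.3, -0.9]
gripper_width: 0.802
```

```bash
python3 -m jog '{"rot":[[0,0,0],[0,0,0],[0,0,0],[0,0,0],[0,0,0],[0,0,0],[0,0,0]],"delta_pos":[[-18,-26,0],[-18,-26,0],[-18,-26,0],[-18,-26,-10],[-16,-27,-20],[0,0,0],[0,0,0]],"grip":[100,100,100,100,100,100,100]}'; python3 -m jog '{"rot":[[0,0,0],[0,0,0],[0,0,0],[0,0,0],[0,0,0],[0,0,0],[0,0,0]],"delta_pos":[[0,0,-30],[0,0,-30],[0,0,-30],[0,0,-25],[0,0,-20],[0,0,-9],[0,0,0]],"grip":[100,100,100,100,100,100,100]}'; python3 -m jog '{"rot":[[0,0,0],[0,0,0],[0,0,0],[0,0,0],[0,0,0],[0,0,0],[0,0,0],[0,0,0],[0,0,0],[0,0,0]],"delta_pos":[[0,0,0],[0,0,0],[0,0,0],[0,0,0],[0,0,0],[0,0,0],[0,0,0],[0,0,0],[0,0,0],[0,0,0]],"grip":[0,0,0,0,0,0,0,0,0,0]}'
```

```text
time_s: 12.63
tcp_pos: [0.5048, -0.1255, 0.2028]
ee_rot: [[1.0, -0.002, -0.002], [-0.002, -1.0, -0.0], [-0.002, 0.0, -1.0]]
wrist_force: [-0.0, 0.1, -0.1]
gripper_width: 0.996
time_s: 13.22
tcp_pos: [0.506, -0.1237, 0.0579]
ee_rot: [[1.0, 0.002, -0.004], [0.002, -1.0, -0.0], [-0.004, 0.0, -1.0]]
wrist_force: [1.0, 0.1, 1.1]
gripper_width: 1.005
time_s: 14.05
tcp_pos: [0.5069, -0.1244, 0.0603]
ee_rot: [[1.0, 0.001, 0.001], [0.001, -1.0, -0.0], [0.001, 0.0, -1.0]]
wrist_force: [-0.0, -0.2, 5.4]
gripper_width: 0.656
```

```bash
python3 -m jog '{"rot":[[0,0,0],[0,0,0],[0,0,0],[0,0,0],[0,0,0],[0,0,0],[0,0,0]],"delta_pos":[[0,0,8],[0,0,14],[0,0,20],[0,0,25],[0,0,23],[0,-12,15],[0,-13,0]],"grip":[0,0,0,0,0,0,0]}'; python3 -m jog '{"rot":[[0,0,0],[0,0,0],[0,0,0],[0,0,0],[0,0,0],[0,0,0],[0,0,0],[0,0,0]],"delta_pos":[[20,0,0],[25,0,0],[30,0,0],[30,0,0],[22,0,0],[12,0,0],[0,0,0],[0,0,0]],"grip":[0,0,0,0,0,0,0,0]}'
```

```text
time_s: 14.63
tcp_pos: [0.508, -0.1492, 0.1682]
ee_rot: [[1.0, 0.003, 0.007], [0.003, -1.0, -0.0], [0.007, 0.0, -1.0]]
wrist_force: [0.8, -0.8, -1.8]
gripper_width: 0.655
time_s: 15.3
tcp_pos: [0.6446, -0.149, 0.1631]
ee_rot: [[1.0, 0.0, -0.003], [0.0, -1.0, 0.001], [-0.003, -0.001, -1.0]]
wrist_force: [-0.9, -0.2, -1.6]
gripper_width: 0.656
```

```bash
python3 -m jog '{"rot":[[0,0,0],[0,0,0],[0,0,0],[0,0,0],[0,0,0],[0,0,0]],"delta_pos":[[0,0,-12],[0,0,-14],[0,0,-9],[0,0,-5],[0,0,0],[0,0,0]],"grip":[0,0,0,0,0,0]}'; python3 -m jog '{"rot":[[0,0,0],[0,0,0],[0,0,0],[0,0,0]],"delta_pos":[[0,0,-3],[0,0,0],[0,0,0],[0,0,0]],"grip":[0,0,0,0]}'
```

```text
time_s: 15.8
tcp_pos: [0.6451, -0.1494, 0.1245]
ee_rot: [[1.0, 0.001, -0.0], [0.001, -1.0, -0.0], [-0.0, 0.0, -1.0]]
wrist_force: [-0.6, -0.5, -1.6]
gripper_width: 0.656
time_s: 16.13
tcp_pos: [0.6455, -0.1493, 0.122]
ee_rot: [[1.0, 0.001, 0.001], [0.001, -1.0, -0.0], [0.001, 0.0, -1.0]]
wrist_force: [0.0, -1.0, -2.5]
gripper_width: 0.657
```

```bash
python3 -m jog '{"rot":[[0,0,0],[0,0,0],[0,0,0]],"delta_pos":[[0,0,-3],[0,0,0],[0,0,0]],"grip":[0,0,0]}';  python3 -m jog '{"rot":[[0,0,0],[0,0,0],[0,0,0],[0,0,0],[0,0,0],[0,0,0]],"delta_pos":[[0,0,0],[0,0,0],[0,0,0],[0,0,0],[0,0,0],[0,0,0]],"grip":[95,95,95,95,95,95]}'; python3 -m jog '{"rot":[[0,0,0],[0,0,0],[0,0,0],[0,0,0],[0,0,0],[0,0,0]],"delta_pos":[[0,0,15],[0,0,25],[0,0,35],[0,0,35],[-20,0,0],[-20,0,0]],"grip":[95,95,95,95,100,100]}'
```

```text
time_s: 16.38
tcp_pos: [0.6464, -0.1494, 0.1204]
ee_rot: [[1.0, 0.001, 0.003], [0.001, -1.0, -0.001], [0.003, 0.001, -1.0]]
wrist_force: [-1.2, -0.2, 6.0]
gripper_width: 0.651
time_s: 16.88
tcp_pos: [0.6452, -0.1493, 0.1182]
ee_rot: [[1.0, 0.001, -0.001], [0.001, -1.0, 0.0], [-0.001, -0.0, -1.0]]
wrist_force: [0.0, 0.0, 0.1]
gripper_width: 0.937
time_s: 17.38
tcp_pos: [0.6067, -0.1493, 0.2312]
ee_rot: [[1.0, 0.001, 0.006], [0.001, -1.0, -0.0], [0.006, 0.0, -1.0]]
wrist_force: [-1.2, -0.6, -1.4]
gripper_width: 0.986
```

Next is jar 2 at (0.4245, −0.1245).

```bash
python3 -m jog '{"rot":[[0,0,0],[0,0,0],[0,0,0],[0,0,0],[0,0,0],[0,0,0],[0,0,0],[0,0,0]],"delta_pos":[[-30,5,0],[-30,5,0],[-30,5,0],[-30,5,0],[-30,5,-10],[-32,0,-20],[0,0,0],[0,0,0]],"grip":[100,100,100,100,100,100,100,100]}'; python3 -m jog '{"rot":[[0,0,0],[0,0,0],[0,0,0],[0,0,0],[0,0,0],[0,0,0],[0,0,0]],"delta_pos":[[0,0,-30],[0,0,-30],[0,0,-30],[0,0,-25],[0,0,-18],[0,0,-6],[0,0,0]],"grip":[100,100,100,100,100,100,100]}'; python3 -m jog '{"rot":[[0,0,0],[0,0,0],[0,0,0],[0,0,0],[0,0,0],[0,0,0],[0,0,0],[0,0,0],[0,0,0],[0,0,0]],"delta_pos":[[0,0,0],[0,0,0],[0,0,0],[0,0,0],[0,0,0],[0,0,0],[0,0,0],[0,0,0],[0,0,0],[0,0,0]],"grip":[0,0,0,0,0,0,0,0,0,0]}'
```

```text
time_s: 18.05
tcp_pos: [0.4201, -0.1244, 0.1974]
ee_rot: [[1.0, 0.001, -0.004], [0.001, -1.0, -0.0], [-0.004, 0.0, -1.0]]
wrist_force: [0.9, 0.4, 1.4]
gripper_width: 1.002
time_s: 18.63
tcp_pos: [0.4239, -0.1243, 0.0585]
ee_rot: [[1.0, 0.001, -0.002], [0.001, -1.0, -0.0], [-0.002, 0.0, -1.0]]
wrist_force: [0.6, -0.5, -0.4]
gripper_width: 1.0
time_s: 19.47
tcp_pos: [0.4239, -0.1244, 0.0601]
ee_rot: [[1.0, 0.001, 0.001], [0.001, -1.0, -0.0], [0.001, 0.0, -1.0]]
wrist_force: [-0.3, -1.2, 5.5]
gripper_width: 0.651
```

```bash
python3 -m jog '{"rot":[[0,0,0],[0,0,0],[0,0,0],[0,0,0],[0,0,0],[0,0,0],[0,0,0],[0,0,0]],"delta_pos":[[0,0,8],[0,0,14],[0,0,20],[0,0,25],[10,-20,23],[20,-30,15],[20,-30,0],[20,-30,0]],"grip":[0,0,0,0,0,0,0,0]}'; python3 -m jog '{"rot":[[0,0,0],[0,0,0],[0,0,0],[0,0,0],[0,0,0],[0,0,0],[0,0,0],[0,0,0],[0,0,0]],"delta_pos":[[25,-15,0],[25,0,0],[30,0,0],[30,0,0],[27,0,0],[15,0,0],[10,0,0],[0,0,0],[0,0,0]],"grip":[0,0,0,0,0,0,0,0,0]}'
```

```text
time_s: 20.13
tcp_pos: [0.4941, -0.2352, 0.166]
ee_rot: [[1.0, 0.001, 0.002], [0.001, -1.0, 0.0], [0.002, -0.0, -1.0]]
wrist_force: [0.1, -0.3, -2.5]
gripper_width: 0.655
time_s: 20.88
tcp_pos: [0.6546, -0.2488, 0.1632]
ee_rot: [[1.0, 0.001, -0.003], [0.001, -1.0, 0.001], [-0.003, -0.001, -1.0]]
wrist_force: [-1.4, 0.2, -1.3]
gripper_width: 0.65
```

```bash
python3 -m jog '{"rot":[[0,0,0],[0,0,0],[0,0,0],[0,0,0],[0,0,0],[0,0,0]],"delta_pos":[[0,0,-12],[0,0,-14],[0,0,-9],[0,0,-5],[0,0,0],[0,0,0]],"grip":[0,0,0,0,0,0]}'; python3 -m jog '{"rot":[[0,0,0],[0,0,0],[0,0,0],[0,0,0]],"delta_pos":[[0,0,-3],[0,0,0],[0,0,0],[0,0,0]],"grip":[0,0,0,0]}'
```

```text
time_s: 21.38
tcp_pos: [0.6551, -0.2494, 0.1245]
ee_rot: [[1.0, 0.001, -0.0], [0.001, -1.0, -0.0], [-0.0, 0.0, -1.0]]
wrist_force: [0.2, -0.2, -1.2]
gripper_width: 0.656
time_s: 21.72
tcp_pos: [0.6555, -0.2493, 0.122]
ee_rot: [[1.0, 0.001, 0.001], [0.001, -1.0, -0.0], [0.001, 0.0, -1.0]]
wrist_force: [-0.6, -0.5, -1.8]
gripper_width: 0.652
```

```bash
python3 -m jog '{"rot":[[0,0,0],[0,0,0],[0,0,0]],"delta_pos":[[0,0,-3],[0,0,0],[0,0,0]],"grip":[0,0,0]}';  python3 -m jog '{"rot":[[0,0,0],[0,0,0],[0,0,0],[0,0,0],[0,0,0],[0,0,0]],"delta_pos":[[0,0,0],[0,0,0],[0,0,0],[0,0,0],[0,0,0],[0,0,0]],"grip":[95,95,95,95,95,95]}'; python3 -m jog '{"rot":[[0,0,0],[0,0,0],[0,0,0],[0,0,0],[0,0,0],[0,0,0],[0,0,0],[0,0,0],[0,0,0],[0,0,0]],"delta_pos":[[0,0,15],[0,0,25],[0,0,35],[0,0,30],[-25,0,5],[-32,-10,5],[-35,-10,0],[-35,-10,0],[-35,-10,0],[-35,-10,0]],"grip":[95,95,95,95,100,100,100,100,100,100]}'
python3 - <<'E'
from h import *
c=cap('wrist','w2.png');t=cap('top','t2.png');cap('scene','s2.png')
print(r.sense()['tcp_pos'],c['xyz'])
a=cv2.imread('pics/t2.png')[60:340,100:460];cv2.imwrite('pics/t2c.png',np.clip(cv2.resize(a,None,fx=2,fy=2,interpolation=2)*1.6,0,255).astype(np.uint8))
w=cv2.imread('pics/w2.png');cv2.imwrite('pics/w2b.png',np.clip(w*1.7,0,255).astype(np.uint8))
E
```

```text
time_s: 21.97
tcp_pos: [0.6562, -0.2495, 0.1203]
ee_rot: [[1.0, 0.001, 0.003], [0.001, -1.0, -0.001], [0.003, 0.001, -1.0]]
wrist_force: [-1.0, 0.1, 4.5]
gripper_width: 0.659
time_s: 22.47
tcp_pos: [0.6552, -0.2493, 0.1182]
ee_rot: [[1.0, 0.001, -0.001], [0.001, -1.0, 0.0], [-0.001, -0.0, -1.0]]
wrist_force: [-0.0, -0.4, -0.3]
gripper_width: 0.942
time_s: 23.3
tcp_pos: [0.4565, -0.2994, 0.2336]
ee_rot: [[1.0, 0.001, 0.0], [0.001, -1.0, -0.0], [0.0, 0.0, -1.0]]
wrist_force: [0.5, -1.2, 0.5]
gripper_width: 1.001
[ 0.45619669 -0.29985391  0.2342791 ] [ 0.53218372 -0.2976563   0.37149027]
```

View pics/t2c.png

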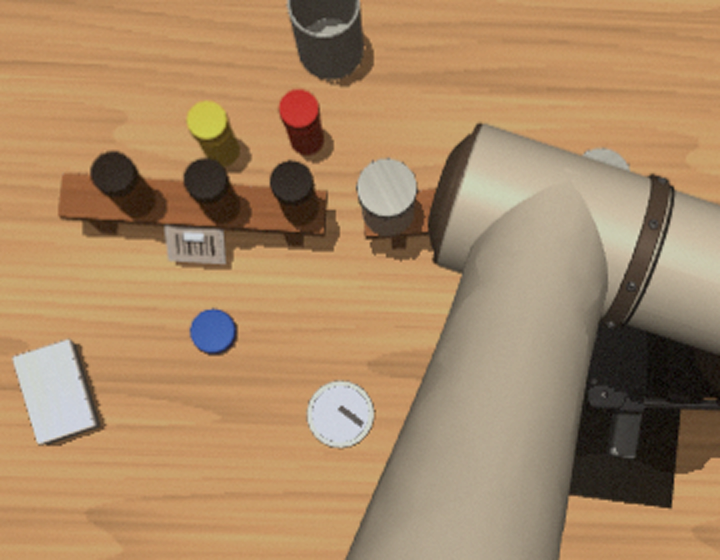

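View pics/w2b.png

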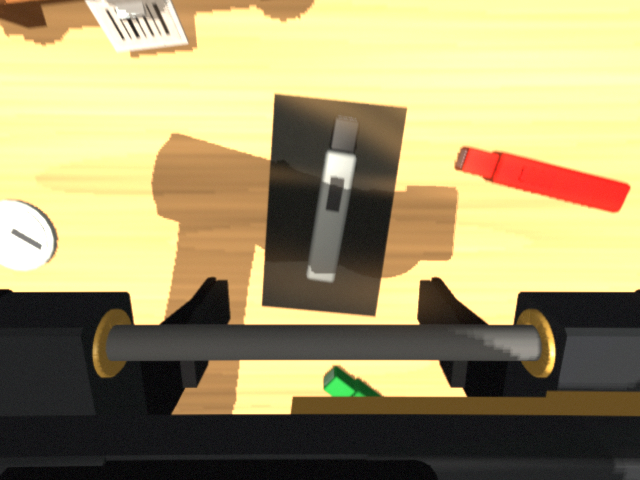

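The three vials stand upright on ledge a. The wrist view shows the wand on its mat, nose at (346,118) and rear at (321,276); the mat corners are (275,95), (406,108), (376,315) and (263,305).

Run:
```python
from h import *
c=vision.capture('wrist');t=cv2.imread('pics/t2.png')
n=onz(c,346,118,.029);e=onz(c,320,281,.018);sh=onz(c,341,152,.032);re=onz(c,321.5,268,.032)
print('nose',n,'rear',e,re,'shoulder',sh,'yaw',np.degrees(np.arctan2(*(sh-re)[1::-1])))
m=[onz(c,*p,.004) for p in((275,95),(406,108),(376,315),(263,305))];print(np.round(m,3),np.mean(m,0))
print('labB?',onz(c,138,23,.035),'proj B label',proj(c,[.609,-.154,.035]), r.sense()['tcp_pos'])
```

```text
nose [ 0.53810524 -0.31768164  0.029     ] rear [ 0.38444203 -0.29477895  0.018     ] [ 0.40342348 -0.29638926  0.032     ] shoulder [ 0.5101051 -0.3136066  0.032    ] yaw -9.167906013216733
[[ 0.558 -0.255  0.004]
 [ 0.547 -0.373  0.004]
 [ 0.34  -0.354  0.004]
 [ 0.352 -0.235  0.004]] [ 0.44922963 -0.30419512  0.004     ]
labB? [ 0.60828187 -0.15435129  0.035     ] proj B label (np.float64(137.4091752523093), np.float64(21.955385292878447)) [ 0.45781206 -0.29971957  0.23423997]
```

```bash
python3 -m jog '{"rot":[[0,0,-4],[0,0,-4],[0,0,0],[0,0,0],[0,0,0],[0,0,0],[0,0,0],[0,0,0],[0,0,0]],"delta_pos":[[4,-4,-30],[3,-3,-35],[0,0,-35],[0,0,-30],[0,0,-25],[0,0,-20],[0,0,-15],[0,0,-8],[0,0,0]],"grip":[100,100,100,100,100,100,100,100,100]}'; python3 -m jog '{"rot":[[0,0,0],[0,0,0]],"delta_pos":[[0,0,0],[0,0,0]],"grip":[100,100]}'
```

```text
time_s: 24.25
tcp_pos: [0.4653, -0.3057, 0.0333]
ee_rot: [[0.99, -0.138, -0.004], [-0.138, -0.99, 0.001], [-0.004, -0.001, -1.0]]
wrist_force: [0.6, 0.3, 0.4]
gripper_width: 1.002
time_s: 24.42
tcp_pos: [0.4666, -0.3065, 0.0365]
ee_rot: [[0.99, -0.138, 0.002], [-0.138, -0.99, -0.001], [0.002, 0.001, -1.0]]
wrist_force: [-0.4, -0.2, 0.4]
gripper_width: 0.997
```

```bash
python3 -m jog '{"rot":[[0,0,0],[0,0,0],[0,0,0],[0,0,0]],"delta_pos":[[0,0,-5],[0,0,0],[0,0,0],[0,0,0]],"grip":[100,100,60,30]}'; python3 -m jog '{"rot":[[0,0,0],[0,0,0],[0,0,0],[0,0,0],[0,0,0],[0,0,0],[0,0,0],[0,0,0],[0,0,0],[0,0,0]],"delta_pos":[[0,0,0],[0,0,0],[0,0,0],[0,0,0],[0,0,0],[0,0,0],[0,0,0],[0,0,0],[0,0,0],[0,0,0]],"grip":[0,0,0,0,0,0,0,0,0,0]}'; python3 -m jog '{"rot":[[0,0,0],[0,0,0],[0,0,0],[0,0,0],[0,0,0]],"delta_pos":[[0,0,0],[0,0,0],[0,0,0],[0,0,0],[0,0,0]],"grip":[0,0,0,0,0]}'
```

```text
time_s: 24.75
tcp_pos: [0.4655, -0.3064, 0.031]
ee_rot: [[0.99, -0.138, 0.001], [-0.138, -0.99, -0.0], [0.001, 0.0, -1.0]]
wrist_force: [-0.4, -0.1, 0.4]
gripper_width: 0.919
time_s: 25.58
tcp_pos: [0.4654, -0.3063, 0.0305]
ee_rot: [[0.99, -0.138, 0.0], [-0.138, -0.99, -0.0], [0.0, 0.0, -1.0]]
wrist_force: [-0.0, -0.9, 0.1]
gripper_width: 0.316
time_s: 26.0
tcp_pos: [0.4654, -0.3063, 0.0305]
ee_rot: [[0.99, -0.138, 0.0], [-0.138, -0.99, -0.0], [0.0, 0.0, -1.0]]
wrist_force: [1.0, -0.3, -0.4]
gripper_width: 0.324
```

```bash
python3 -m jog '{"rot":[[0,0,0],[0,0,0],[0,0,0],[0,0,3.5],[0,0,3.5],[0,0,3.5],[0,0,3.5],[0,0,0],[0,0,0],[0,0,0]],"delta_pos":[[0,0,10],[0,0,20],[0,0,25],[0,20,15],[2,28,0],[3,30,0],[3,30,0],[3,30,0],[0,0,0],[0,0,0]],"grip":[0,0,0,0,0,0,0,0,0,0]}'
python3 - <<'E'
from h import *
c=cap('wrist','w3.png');cap('scene','s3.png')
w=cv2.imread('pics/w3.png');cv2.imwrite('pics/w3b.png',np.clip(w*1.5,0,255).astype(np.uint8))
E
```

```text
time_s: 26.83
tcp_pos: [0.4765, -0.1669, 0.1012]
ee_rot: [[0.994, 0.108, 0.0], [0.108, -0.994, 0.0], [0.0, -0.0, -1.0]]
wrist_force: [0.2, -0.5, -1.3]
gripper_width: 0.316
```

View pics/w3b.png

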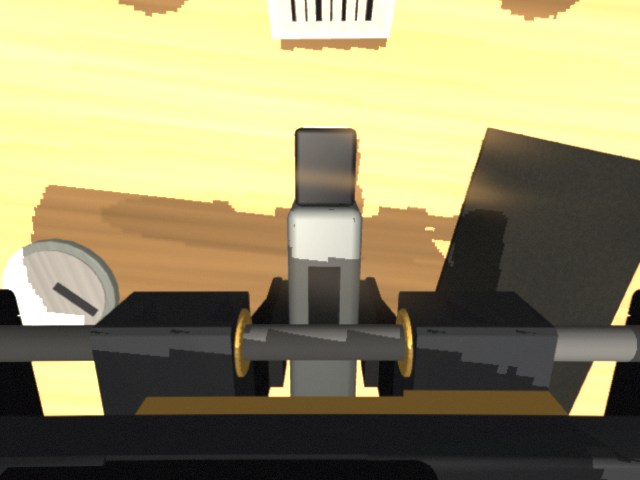

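View pics/s3.png

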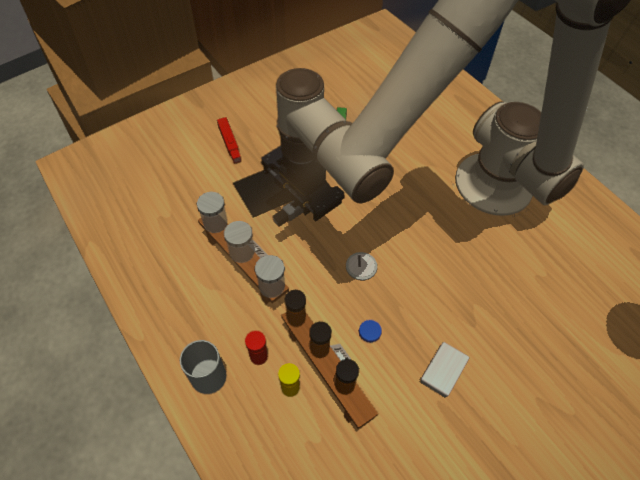

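All three jars and three vials stand on their ledges. The wand sits straight in the grip, nose at (326,128), with label b dead ahead at (331,10). I lower it and read.

```bash
python3 -m jog '{"rot":[[0,0,0],[0,0,0],[0,0,0],[0,0,0],[0,0,0],[0,0,0]],"delta_pos":[[-1,0,-10],[0,0,-15],[0,0,-15],[0,0,-10],[0,0,0],[0,0,0]],"grip":[0,0,0,0,0,0]}'; for i in 1 2 3 4; do python3 -m jog '{"rot":[[0,0,0],[0,0,0],[0,0,0],[0,0,0],[0,0,0],[0,0,0],[0,0,0],[0,0,0],[0,0,0],[0,0,0]],"delta_pos":[[0,0,0],[0,0,0],[0,0,0],[0,0,0],[0,0,0],[0,0,0],[0,0,0],[0,0,0],[0,0,0],[0,0,0]],"grip":[0,0,0,0,0,0,0,0,0,0]}'; done
python3 - <<'E'
from h import *
c=cap('wrist','w4.png')
print('labB px',proj(c,[.609,-.154,.035]))
w=cv2.imread('pics/w4.png');cv2.imwrite('pics/w4b.png',np.clip(w*1.5,0,255).astype(np.uint8))
E
```

```text
time_s: 27.43
tcp_pos: [0.475, -0.169, 0.0502]
ee_rot: [[0.995, 0.104, -0.001], [0.104, -0.995, -0.0], [-0.001, 0.0, -1.0]]
wrist_force: [0.5, 0.4, -0.2]
gripper_width: 0.321
time_s: 28.27
tcp_pos: [0.4754, -0.1683, 0.0506]
ee_rot: [[0.994, 0.105, 0.0], [0.105, -0.994, -0.0], [0.0, 0.0, -1.0]]
wrist_force: [0.7, -0.1, -1.4]
gripper_width: 0.322
time_s: 29.1
tcp_pos: [0.4753, -0.1683, 0.0506]
ee_rot: [[0.994, 0.105, 0.0], [0.105, -0.994, -0.0], [0.0, 0.0, -1.0]]
wrist_force: [0.1, 0.0, -1.6]
gripper_width: 0.32
time_s: 29.93
tcp_pos: [0.4753, -0.1683, 0.0505]
ee_rot: [[0.994, 0.105, -0.0], [0.105, -0.994, -0.0], [-0.0, -0.0, -1.0]]
wrist_force: [-0.0, -0.7, -2.2]
gripper_width: 0.319
time_s: 30.77
tcp_pos: [0.4753, -0.1683, 0.0506]
ee_rot: [[0.994, 0.105, 0.0], [0.105, -0.994, 0.0], [0.0, 0.0, -1.0]]
wrist_force: [0.9, 0.7, -1.0]
gripper_width: 0.318
labB px (np.float64(327.98940016845296), np.float64(-56.660243340597646))
```

View pics/w4b.png

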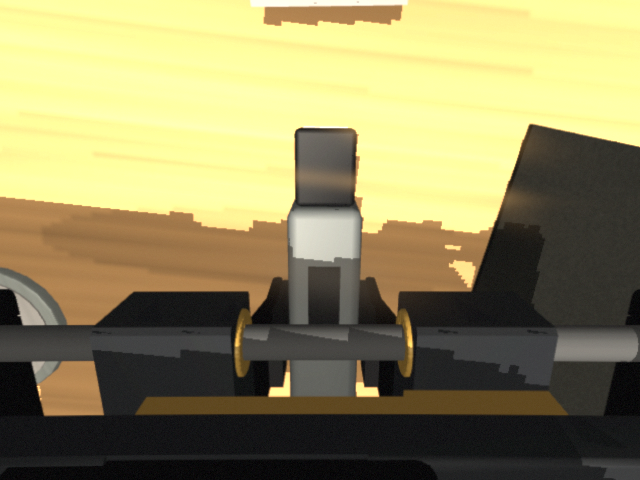

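Steady for over 3 s, with the wand straight and the label on its axis. Now over to the vial ledge's label a.

```bash
python3 -m jog '{"rot":[[0,0,0],[0,0,0],[0,0,0],[0,0,-1.5],[0,0,-1.5],[0,0,-1.5],[0,0,-1.5],[0,0,-1.3],[0,0,0],[0,0,0]],"delta_pos":[[0,0,12],[0,0,20],[0,10,20],[-1,25,0],[-2,33,0],[-2,33,0],[-2,33,0],[-2,33,0],[-2,33,0],[0,33,0]],"grip":[0,0,0,0,0,0,0,0,0,0]}';python3 -m jog '{"rot":[[0,0,0],[0,0,0],[0,0,0],[0,0,0],[0,0,0],[0,0,0]],"delta_pos":[[0,33,0],[0,33,0],[0,20,0],[0,10,0],[0,0,0],[0,0,0]],"grip":[0,0,0,0,0,0]}'
python3 - <<'E'
from h import *
c=cap('wrist','w5.png')
print('labA px',proj(c,[.599,.158,.035]),'nose pred',proj(c,r.sense()['tcp_pos']+[.075,0,0]))
w=cv2.imread('pics/w5.png');cv2.imwrite('pics/w5b.png',np.clip(w*1.5,0,255).astype(np.uint8))
E
```

```text
time_s: 31.65
tcp_pos: [0.4636, 0.0661, 0.1027]
ee_rot: [[1.0, -0.022, -0.0], [-0.022, -1.0, 0.0], [-0.0, -0.0, -1.0]]
wrist_force: [1.3, -0.4, -0.7]
gripper_width: 0.317
time_s: 32.15
tcp_pos: [0.4639, 0.1605, 0.1023]
ee_rot: [[1.0, -0.021, -0.001], [-0.021, -1.0, -0.001], [-0.001, 0.001, -1.0]]
wrist_force: [-0.1, -0.7, -1.1]
gripper_width: 0.317
labA px (np.float64(325.91699378860733), np.float64(-8.456564749001728)) nose pred (np.float64(325.2804118611554), np.float64(127.65735122342939))
```

View pics/w5b.png

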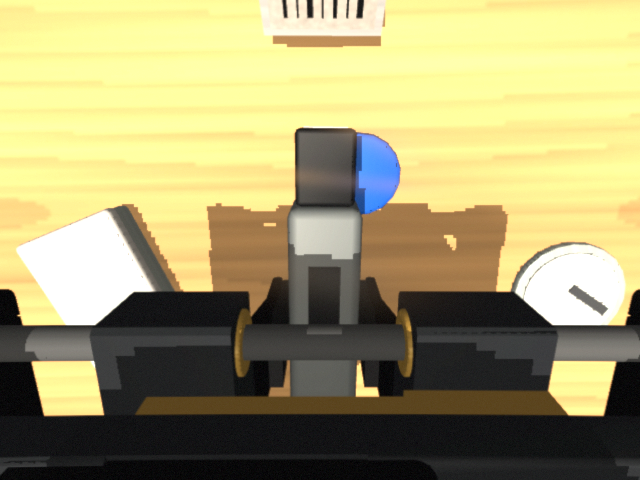

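Label a lies straight ahead at about (322,10). The blue cap is partly beneath the nose, about 12 mm clear at the reading height. Lower and read.

```bash
python3 -m jog '{"rot":[[0,0,0],[0,0,0],[0,0,0],[0,0,0],[0,0,0],[0,0,0]],"delta_pos":[[0,0,-10],[0,0,-15],[0,0,-15],[0,0,-8],[0,0,0],[0,0,0]],"grip":[0,0,0,0,0,0]}'; for i in 1 2 3 4; do python3 -m jog '{"rot":[[0,0,0],[0,0,0],[0,0,0],[0,0,0],[0,0,0],[0,0,0],[0,0,0],[0,0,0],[0,0,0],[0,0,0]],"delta_pos":[[0,0,0],[0,0,0],[0,0,0],[0,0,0],[0,0,0],[0,0,0],[0,0,0],[0,0,0],[0,0,0],[0,0,0]],"grip":[0,0,0,0,0,0,0,0,0,0]}'; done
python3 - <<'E'
from h import *
c=cap('wrist','w6.png')
for f in('w5','w6'):
    g=cv2.cvtColor(cv2.imread(f'pics/{f}.png'),cv2.COLOR_BGR2GRAY).astype(int)
    print(f,'col326 edge row',100+np.argmin(np.diff(g[100:150,320])),'cols',[int(i)+270 for i in np.where(np.abs(np.diff(g[240,270:370]))>25)[0]])
E
```

```text
time_s: 32.7
tcp_pos: [0.4644, 0.1598, 0.0545]
ee_rot: [[1.0, -0.023, -0.001], [-0.023, -1.0, -0.001], [-0.001, 0.001, -1.0]]
wrist_force: [0.2, 0.3, -0.9]
gripper_width: 0.319
time_s: 33.53
tcp_pos: [0.4643, 0.1607, 0.0545]
ee_rot: [[1.0, -0.022, -0.0], [-0.022, -1.0, -0.0], [-0.0, 0.0, -1.0]]
wrist_force: [-0.5, 0.7, -1.1]
gripper_width: 0.321
time_s: 34.37
tcp_pos: [0.4643, 0.1607, 0.0545]
ee_rot: [[1.0, -0.022, 0.0], [-0.022, -1.0, -0.0], [0.0, 0.0, -1.0]]
wrist_force: [-0.1, -0.1, -1.2]
gripper_width: 0.317
time_s: 35.2
tcp_pos: [0.4643, 0.1607, 0.0546]
ee_rot: [[1.0, -0.022, -0.0], [-0.022, -1.0, -0.0], [-0.0, 0.0, -1.0]]
wrist_force: [0.2, -0.2, -1.3]
gripper_width: 0.319
time_s: 36.03
tcp_pos: [0.4644, 0.1607, 0.0545]
ee_rot: [[1.0, -0.022, 0.0], [-0.022, -1.0, 0.0], [0.0, -0.0, -1.0]]
wrist_force: [0.4, 0.5, -1.4]
gripper_width: 0.321
w5 col326 edge row 127 cols []
w6 col326 edge row 127 cols [289]
```

```bash
python3 -m jog '{"rot":[[0,0,0],[0,0,0],[0,0,0],[0,0,-1],[0,0,-1],[0,0,-1],[0,0,-1],[0,0,-0.7],[0,0,0],[0,0,0]],"delta_pos":[[0,0,12],[0,0,20],[0,-10,20],[-2,-25,0],[-2,-33,0],[-2,-33,0],[-2,-33,0],[-2,-33,0],[-2,-33,0],[-1,-33,0]],"grip":[0,0,0,0,0,0,0,0,0,0]}';python3 -m jog '{"rot":[[0,0,0],[0,0,0],[0,0,0],[0,0,0],[0,0,0],[0,0,0],[0,0,0],[0,0,0],[0,0,0],[0,0,0]],"delta_pos":[[0,-33,0],[0,-33,0],[0,-33,0],[0,-33,0],[0,-33,0],[0,-33,0],[0,-24,0],[0,-10,0],[0,0,0],[0,0,0]],"grip":[0,0,0,0,0,0,0,0,0,0]}'
```

```text
time_s: 36.92
tcp_pos: [0.4507, -0.0738, 0.1067]
ee_rot: [[0.995, -0.103, 0.0], [-0.103, -0.995, 0.0], [0.0, -0.0, -1.0]]
wrist_force: [1.0, 0.1, -1.6]
gripper_width: 0.32
time_s: 37.75
tcp_pos: [0.4508, -0.3042, 0.1061]
ee_rot: [[0.994, -0.105, -0.001], [-0.105, -0.994, 0.001], [-0.001, -0.001, -1.0]]
wrist_force: [0.4, -0.2, -1.5]
gripper_width: 0.319
```

```bash
python3 -m jog '{"rot":[[0,0,0],[0,0,0],[0,0,0],[0,0,0],[0,0,0],[0,0,0],[0,0,0]],"delta_pos":[[0,0,-15],[0,0,-20],[0,0,-20],[0,0,-12],[0,0,-5],[0,0,0],[0,0,0]],"grip":[0,0,0,0,0,0,0]}'; python3 -m jog '{"rot":[[0,0,0],[0,0,0],[0,0,0]],"delta_pos":[[0,0,-3],[0,0,0],[0,0,0]],"grip":[0,0,0]}'
```

```text
time_s: 38.33
tcp_pos: [0.4519, -0.3037, 0.035]
ee_rot: [[0.995, -0.102, 0.0], [-0.102, -0.995, -0.0], [0.0, 0.0, -1.0]]
wrist_force: [-0.0, -0.2, -1.8]
gripper_width: 0.321
time_s: 38.58
tcp_pos: [0.4517, -0.3043, 0.0322]
ee_rot: [[0.995, -0.104, 0.001], [-0.104, -0.995, -0.0], [0.001, 0.0, -1.0]]
wrist_force: [0.3, 0.6, -0.5]
gripper_width: 0.322
```

```bash
python3 -m jog '{"rot":[[0,0,0],[0,0,0],[0,0,0]],"delta_pos":[[0,0,-2],[0,0,0],[0,0,0]],"grip":[0,0,0]}'; python3 -m jog '{"rot":[[0,0,0],[0,0,0],[0,0,0],[0,0,0],[0,0,0],[0,0,0],[0,0,0],[0,0,0],[0,0,0],[0,0,0]],"delta_pos":[[0,0,0],[0,0,0],[0,0,0],[0,0,0],[0,0,0],[0,0,0],[0,0,0],[0,0,0],[0,0,0],[0,0,0]],"grip":[70,70,70,70,70,70,70,70,70,70]}'; python3 -m jog '{"rot":[[0,0,0],[0,0,0],[0,0,0],[0,0,0],[0,0,0],[0,0,0],[0,0,0],[0,0,0],[0,0,0],[0,0,0]],"delta_pos":[[0,0,15],[0,0,25],[0,0,35],[0,0,35],[0,0,35],[-10,0,35],[-10,0,30],[0,0,0],[0,0,0],[0,0,0]],"grip":[100,100,100,100,100,100,100,100,100,100]}'
python3 - <<'E'
from h import *
c=cap('wrist','w7.png');s=cap('scene','s7.png')
a=cv2.resize(cv2.imread('pics/w7.png')[:330],None,fx=.6,fy=.6,interpolation=3);a=np.clip(a*1.6,0,255).astype(np.uint8)
b=np.clip(cv2.imread('pics/s7.png')[150:460,180:480]*1.3,0,255).astype(np.uint8)
h=max(a.shape[0],b.shape[0]);f=lambda i:cv2.copyMakeBorder(i,0,h-i.shape[0],0,0,0)
cv2.imwrite('pics/f7.png',np.hstack([f(a),f(b)]))
print('mat centre px/0.6:',np.array(proj(c,[.45,-.304,.032]))*.6)
E
```

```text
time_s: 38.83
tcp_pos: [0.4519, -0.3045, 0.0305]
ee_rot: [[0.995, -0.103, 0.001], [-0.103, -0.995, -0.001], [0.002, 0.001, -1.0]]
wrist_force: [-0.4, 1.2, 4.3]
gripper_width: 0.317
time_s: 39.67
tcp_pos: [0.4513, -0.3043, 0.0295]
ee_rot: [[0.995, -0.104, -0.0], [-0.104, -0.995, 0.0], [-0.0, -0.0, -1.0]]
wrist_force: [0.4, 0.2, -0.0]
gripper_width: 0.694
time_s: 40.5
tcp_pos: [0.4307, -0.304, 0.2389]
ee_rot: [[0.995, -0.104, -0.001], [-0.104, -0.995, 0.001], [-0.001, -0.001, -1.0]]
wrist_force: [1.0, 0.6, -0.4]
gripper_width: 0.998
mat centre px/0.6: [193.80323688 114.43065573]
```

View pics/f7.png

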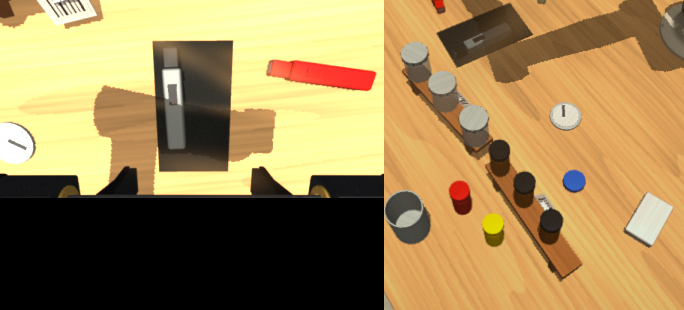

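The wand appears off-centre to the left on the mat, with its centre at about (173,98) in the shrunken wrist view. It was probably nudged after release, so I'll measure it.

Run:
```python
from h import *
c=vision.capture('wrist')
n=onz(c,170/.6,49/.6,.029);re=onz(c,176/.6,144/.6,.032);sh=onz(c,173/.6,69/.6,.032)
m=np.mean([onz(c,x/.6,y/.6,.004) for x,y in((154,41),(232,41),(227,171),(160,171))],0)
d=(sh-re)/np.linalg.norm(sh-re);ctr=n-.075*d
a=np.radians(-6);R=np.array([[np.cos(a),-np.sin(a)],[np.sin(a),np.cos(a)]])
print(n,re,sh,'yaw',np.degrees(np.arctan2(d[1],d[0])),'ctr',ctr,'mat',m,'in mat',R.T@(ctr-m)[:2],r.sense()['tcp_pos'])
```

```text
[ 0.54369232 -0.28045106  0.029     ] [ 0.40660077 -0.27154185  0.032     ] [ 0.51694224 -0.28138573  0.032     ] yaw -5.098026082385369 ctr [ 0.46898901 -0.27378657  0.029     ] mat [ 0.45016554 -0.30301068  0.004     ] in mat [0.01566559 0.0310316 ] [ 0.43083198 -0.30400832  0.23785598]
```

It lies 16 mm along and 31 mm across, inside the 45 mm limits but not in the middle. I'll pick it up and centre it again.

```bash
python3 -m jog '{"rot":[[0,0,0],[0,0,0],[0,0,0],[0,0,0],[0,0,0],[0,0,0],[0,0,0],[0,0,0],[0,0,0],[0,0,0]],"delta_pos":[[12,10,-20],[15,10,-35],[10,9,-35],[0,0,-35],[0,0,-30],[0,0,-25],[0,0,-15],[0,0,-10],[0,0,0],[0,0,0]],"grip":[100,100,100,100,100,100,100,100,100,100]}'
```

```text
time_s: 41.48
tcp_pos: [0.4684, -0.2753, 0.034]
ee_rot: [[0.995, -0.103, -0.001], [-0.103, -0.995, 0.0], [-0.001, 0.0, -1.0]]
wrist_force: [1.0, -0.4, 0.7]
gripper_width: 0.999
```

```bash
python3 -m jog '{"rot":[[0,0,0],[0,0,0],[0,0,0],[0,0,0],[0,0,0],[0,0,0],[0,0,0],[0,0,0],[0,0,0],[0,0,0]],"delta_pos":[[0,0,-3],[0,0,0],[0,0,0],[0,0,0],[0,0,0],[0,0,0],[0,0,0],[0,0,0],[0,0,0],[0,0,0]],"grip":[100,60,30,0,0,0,0,0,0,0]}'; python3 -m jog '{"rot":[[0,0,0],[0,0,0],[0,0,0],[0,0,0],[0,0,0]],"delta_pos":[[0,0,0],[0,0,0],[0,0,0],[0,0,0],[0,0,0]],"grip":[0,0,0,0,0]}'; python3 -m jog '{"rot":[[0,0,0],[0,0,0],[0,0,0],[0,0,0],[0,0,0]],"delta_pos":[[0,0,8],[-8,-10,8],[-8,-10,0],[-2,-9,0],[0,0,0]],"grip":[0,0,0,0,0]}'
```

```text
time_s: 42.32
tcp_pos: [0.4683, -0.2753, 0.0315]
ee_rot: [[0.995, -0.104, -0.0], [-0.104, -0.995, 0.0], [-0.0, -0.0, -1.0]]
wrist_force: [0.3, -0.5, -0.5]
gripper_width: 0.402
time_s: 42.73
tcp_pos: [0.4683, -0.2754, 0.0315]
ee_rot: [[0.995, -0.104, -0.0], [-0.104, -0.995, -0.0], [-0.0, 0.0, -1.0]]
wrist_force: [-0.5, 0.3, -0.5]
gripper_width: 0.32
time_s: 43.15
tcp_pos: [0.4493, -0.306, 0.0477]
ee_rot: [[0.994, -0.106, 0.0], [-0.106, -0.994, -0.0], [0.0, 0.0, -1.0]]
wrist_force: [-0.3, 0.6, -1.6]
gripper_width: 0.326
```

```bash
python3 -m jog '{"rot":[[0,0,0],[0,0,0],[0,0,0],[0,0,0],[0,0,0]],"delta_pos":[[0,0,-8],[0,0,-6],[0,0,-3],[0,0,0],[0,0,0]],"grip":[0,0,0,0,0]}'; python3 -m jog '{"rot":[[0,0,0],[0,0,0],[0,0,0],[0,0,0],[0,0,0],[0,0,0],[0,0,0],[0,0,0],[0,0,0],[0,0,0]],"delta_pos":[[0,0,0],[0,0,0],[0,0,0],[0,0,0],[0,0,0],[0,0,0],[0,0,0],[0,0,0],[0,0,0],[0,0,0]],"grip":[90,90,90,90,90,90,90,90,90,90]}'; python3 -m jog '{"rot":[[0,0,0],[0,0,0],[0,0,0],[0,0,0],[0,0,0],[0,0,0],[0,0,0],[0,0,0],[0,0,0],[0,0,0]],"delta_pos":[[0,0,15],[0,0,25],[0,0,35],[0,0,35],[0,0,35],[-10,0,35],[-10,0,30],[0,0,0],[0,0,0],[0,0,0]],"grip":[100,100,100,100,100,100,100,100,100,100]}'
python3 - <<'E'
from h import *
c=cap('wrist','w8.png')
cv2.imwrite('pics/w8b.png',np.clip(cv2.imread('pics/w8.png')[:330]*1.6,0,255).astype(np.uint8))
t=[round(float(x),1) for x in proj(c,[.45,-.304,.032])];print(t,r.sense()['wrist_force'])
E
```

```text
time_s: 43.57
tcp_pos: [0.4499, -0.3042, 0.0313]
ee_rot: [[0.995, -0.102, -0.002], [-0.102, -0.995, -0.0], [-0.002, 0.001, -1.0]]
wrist_force: [-4.0, 0.6, 10.5]
gripper_width: 0.318
time_s: 44.4
tcp_pos: [0.4503, -0.3043, 0.0306]
ee_rot: [[0.995, -0.104, 0.0], [-0.104, -0.995, -0.0], [0.0, 0.0, -1.0]]
wrist_force: [0.2, -0.6, -0.5]
gripper_width: 0.89
time_s: 45.23
tcp_pos: [0.4298, -0.304, 0.2401]
ee_rot: [[0.995, -0.104, -0.0], [-0.104, -0.995, 0.001], [-0.001, -0.001, -1.0]]
wrist_force: [-0.5, -0.8, -0.5]
gripper_width: 0.995
[322.9, 189.6] [ 0.2521995  -0.52679694  0.1718968 ]
```

View pics/w8b.png

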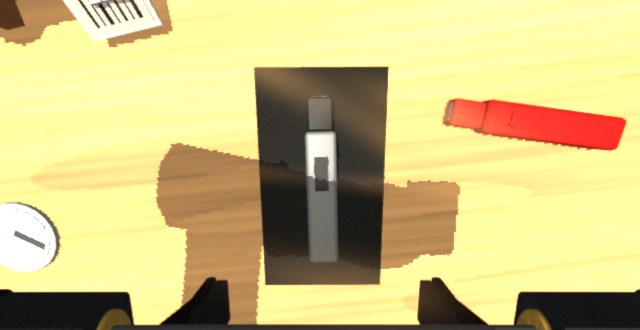

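The wand now lies centred and lengthwise on the mat, running from (320,97) to (322,262), and the gripper is clear. All jars and vials were seen standing. I'm handing the job in.

```bash
python3 -c "from station import finish_job; print(finish_job())"
```

```text
the job is handed in; nothing more can be done
None
```

The job is handed in at about 45 s of robot time, and no verdict was reported. Both loose vials are on the left ledge and both loose jars on the right, each beside its stored one. I held the wand on the jar label and then the vial label for over 3 s each, with its nose about 60 mm away. It is back on its mat.

- **Last checks:** the last scene picture shows all six jars and vials upright on their ledges and the bystanders apparently where they started. The last wrist picture shows the wand lengthwise in the middle of its mat, with the gripper clear above. I took no new scene picture after the wand was moved the last time.
- **Wand found off-centre:** after I first put the wand down it lay 16 mm along and 31 mm across from the mat's centre. That was within the limits, and probably the announced knock. I picked it up and centred it again; it touched down with about 10 N.
- **Heights that disagreed:** heights measured from two views came out 5–9 mm below those given, in line with the camera calibration. The forces felt when setting things down agreed with the given heights.

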